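# Open the press-and-turn cap of a reagent bottle

## Task

Open the bottle with the winged child-resistant cap: press the cap down against its spring and, keeping it pressed, turn it anticlockwise until it is past its ratchet and comes free. Then lift the cap off and set it down gently, upright (wing on top), flat on the floor of the steel tray, and let go of it; leave the small bottle beside it and the beaker standing where they are.

Things in the scene. Friction and masses are not known exactly. Their poses are not given: they have to be found in the camera images.
- bottle: Amber wide-mouth bottle, 86 mm in diameter, clamped in a grey carrier fixed to the bench (one unmoving body). Origin: centre of the bottle's underside at bench level, z up its axis; shoulder up to 135 mm, neck top at 160 mm. The carrier, 220 x 120 mm and 42 mm high, reaches from 65 mm behind (-x) to 155 mm ahead (+x) of that axis.
- cap: White cap on the bottle's neck, 57 mm in diameter, 51 mm high, about 80 g, loose but held on by two inner lugs. Origin: centre of the skirt's lower edge, z up; locked, it is on the bottle's axis 149 mm above the bench, its x along the bottle's x. Not pressed, it turns only a few degrees and cannot be lifted (never force it); pressed, it turns with about 0.1 to 0.3 N m.
- cap_grip (a point): Middle of the cap's wing, on the cap's axis, 41 mm above the cap's origin; axes as the cap's. The wing is an upright bar across the cap's flat top, along the cap's x: 54 mm long, 10 mm thick (y), 24 mm high (27 to 51 mm above the cap's origin). It may be gripped, or straddled by the fingers with their tips on the flat top beside it.
- cap_top (a point): Centre of the cap's flat top (foot of the wing), 27 mm above the cap's origin. To open: push straight down 8 to 9 mm (under 6.5 is too little, 11 is the hard bottom), keep it down and turn anticlockwise seen from above. It leaves the ratchet after about 50 degrees and is free up to 130; aim for 65 to 75. Let up, it springs to 6 mm above its locked height and lifts straight off.
- plug (a joint): Travel in m of the sprung inner plug under the cap: 0 with the cap locked, positive down, +0.011 with the cap pressed to the bottom, -0.006 when the cap is unlocked or removed and the plug has sprung up. The spring needs about 5 N to start moving, 10 N at 8 mm and 12 N at 11 mm.
- tray: Low open steel tray, 130 mm (x) by 170 mm (y), rim 16 mm high, walls and floor 3 mm thick, fixed to the bench. Origin: centre of its underside, z up.
- small_bottle: Loose amber bottle with a plain screw cap, 60 mm in diameter, 115 mm high, standing in the second bay of the carrier, on the carrier's 5 mm floor about 102 mm ahead (+x) of the big bottle. Origin: centre of its underside. Leave it alone.
- beaker: Loose glass beaker, 60 mm in diameter, 75 mm high, just beyond the tray, about 115 mm along the tray's +x. Origin: centre of its underside. Leave it alone.
There are look-alikes about, which are no part of the job. Leave any black, blue or yellow look-alike of the cap alone.

How it is judged:
By the outcome, as a careful person would: the job done as asked, in the order asked, and still so for the second after the job is handed in, with the robot touching nothing.
It also fails if it takes over 51 s, if anything falls off the work surface, if the arm or the gripper's body presses on something with over 40 N, if the wrist force passes 120 N, or if a joint passes its speed limit or range.

## Robot

A 6-joint arm with a two-finger parallel gripper is mounted at the origin on the work surface. World frame = base frame: x ahead of the robot, y to its left, z up, the work surface at z = 0. Lengths are in m, angles in rad, forces in N, time in s.
With the tool pointing down it reaches from about 0.35 to 0.975 m from the base axis. Payload 4.9 kg.
Tool frame: the origin (TCP) lies midway between the tips of the shut fingers; the grasp point (between the pads) lies 19 mm behind it; z points along the fingers, y is the direction in which the jaws open and shut (so a half turn about z gives the same grasp; the last joint's range is limited). The gripper opens to 85 mm and grips with 20 to 120 N. Pads are 22 mm wide; open, the fingers measure 114 mm over their backs; the gripper's body (76 mm by 85 mm) begins 54 mm behind the grasp point. The pads swing forward as they close: fully open they stand 13 mm farther back than shut.
Start: joints at [-1.303, 0.053, 1.613, -0, 1.476, -0.119], TCP at [0.236, -0.579, 0.231] pointing down, gripper open.
Joint ranges: [-3.01, 3.01], [-1.01, 2.22], [0.06, 2.58], [-1.02, 4.17], [0.09, 2.62], [-3.14, 3.14]. Speed limits (rad/s): [2.57, 2.57, 3.14, 3.14, 3.14, 3.14].

## Interface

Orientations are given as a rotation vector (axis times angle).
In Python, from station import ctrl gives the robot as it stands.
- The arm moves only by the tool jog_arm, never from a script. Its argument "steps" is a list of rows, each an object of numbers: "dx", "dy", "dz": the shift along the world's x, y, z in units of 60 mm (1.0 is 60 mm); "twist": the turn about the world's z in units of 10 degrees (1.0 is 10 degrees). A call has 1 to 5 rows; each row is the pose to reach, as a shift and turn from the pose measured when the call began; what a row does not reach only later rows make up. A row lasts 1/8 s, in which the tool goes at most 62.5 mm and 10.7 degrees, less where a joint would pass 70% of its speed; a pose out of reach is approached as far as the arm can. A call with a gripper value outside its range is refused whole. "gripper" is the closure in counts, from 0 (fully open) to 255 (shut), set as the call begins (left out, the last holds). The fingers move at their own pace and stop on an object; "newtons" is the grip in N (left out, the last holds). Time passes only in rows, so rows that repeat a pose let the fingers close. It gives the time, the measured TCP pose, the force and the opening at its end, in the units of the state.
- ctrl.get_obs(): the state, without advancing time (a new reading comes with each control period).
- ctrl.get_image(name): name is "scene" or "top" or "wrist"; returns a dict with "frame" (384x512x3 uint8, red, green, blue), "range_z" (384x512 float32, m along the optical axis (not along the pixel's ray), 0 where there is no reading), "fx", "fy", "cx", "cy" (pixels), "extrinsics" (4x4, takes a point from camera to world coordinates). Camera axes: x right, y down, z forward; pixel columns grow to the right and rows downward; lengths in m; the calibration is good to about 2 mm. A picture is of the moment at which its call begins.
- ctrl.finish_job(): hands the job in, once; it reports no verdict.
The state is a dict: "t": time; "q": joint angles; "dq": joint speeds; "effort": joint torques, N m; "tool_pos": TCP position; "tool_rot": TCP orientation; "contact_force": force on the tool from outside, world axes, zero at the start; "wrist_torque": the same for the moment, N m; "opening": finger opening in m.
Only numpy, scipy, OpenCV 4.12 (cv2) and the standard library are available. Lean on these libraries where they do the work, as an engineer would, in place of code of your own. Each camera call takes 0.05 s, during which the arm holds its last target.

## Working session

There is one attempt and no reset: what is moved stays moved. The work goes in short steps, Python scripts to look and compute and a tool call to move; the robot and the scene stay as the last step left them, time stands still between calls to the robot, and variables do not carry over. Pictures are saved under pics/ and viewed, and the job is handed in when it is done.

Besides the shell and the picture viewer there is one more tool, called after "Call:" as name(argument=value, ...), one argument or row to a line, values as JSON. jog_arm: Moves the arm, as the interface text tells. Its arguments: {"type":"object","properties":{"steps":{"type":"array"},"gripper":{"type":"number"},"newtons":{"type":"number"}},"required":["steps"]}

```bash
mkdir -p pics; ls
cat > h.py <<'E'
from station import ctrl
import numpy as np, cv2
def shot(n,save):
    im=ctrl.get_image(n); np.savez(''+save+'.npz',**im)
    cv2.imwrite('pics/'+save+'.png',cv2.cvtColor(im['frame'],cv2.COLOR_RGB2BGR)); return im
def load(s): 
    return dict(np.load(''+s+'.npz'))
def pt(im,u,v,z=None):
    E=im['extrinsics']; d=np.array([(u-im['cx'])/im['fx'],(v-im['cy'])/im['fy'],1.])
    if z is None:
        return E[:3,:3]@(d*im['range_z'][int(v),int(u)])+E[:3,3]
    w=E[:3,:3]@d; return E[:3,3]+w*(z-E[2,3])/w[2]
def cloud(im):
    v,u=np.mgrid[:384,:512]; Z=im['range_z']
    P=np.stack([(u-im['cx'])/im['fx']*Z,(v-im['cy'])/im['fy']*Z,Z],-1)
    return P@im['extrinsics'][:3,:3].T+im['extrinsics'][:3,3]
E
python3 - <<'E'
from h import *
for n in ['scene','top','wrist']: shot(n,n+'0')
o=ctrl.get_obs(); print(o)
E
```

```text
pics
{'t': 0.15, 'q': array([-1.30299396e+00,  5.32289975e-02,  1.61399289e+00,  2.94370046e-05,
        1.47602639e+00, -1.18988683e-01]), 'dq': array([-0.00138857, -0.00081873, -0.00438424,  0.00041456, -0.00181872,
        0.00153053]), 'effort': array([-1.28382462e-04, -3.94243526e+01, -3.70722306e+01, -6.59643229e-05,
        4.70805346e-03, -2.64447340e-05]), 'tool_pos': array([ 0.2356432 , -0.57833733,  0.23032216]), 'tool_rot': array([-3.08140333e+00, -6.03467595e-01,  1.47348696e-04]), 'contact_force': array([-0.282489  , -0.27364801,  0.25941998]), 'wrist_torque': array([0.05739289, 0.02711351, 0.01078298]), 'opening': 0.085558682669638}
```

View pics/scene0.png

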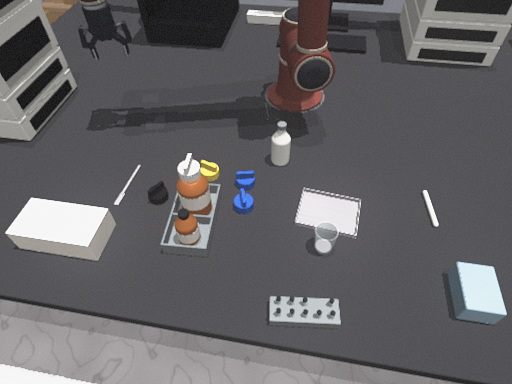

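View pics/top0.png

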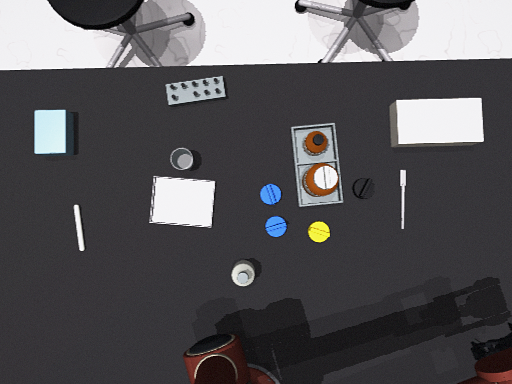

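View pics/wrist0.png

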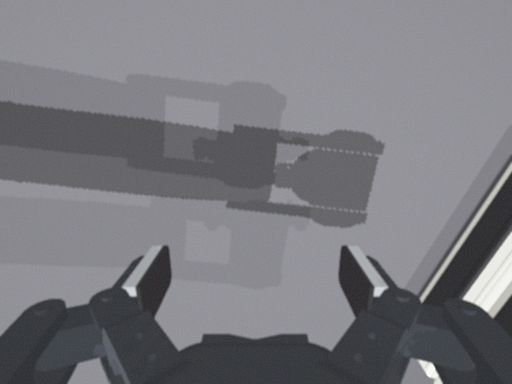

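Scene and top views: the white winged cap is on the amber bottle at scene (188,168), top (322,178). Possible confusions are blue at top (271,194) and (276,227), yellow at (319,232), black at (363,188), the small bottle's black cap at (316,142), and the white bottle at (243,272). I choose the white one on the big bottle in the carrier, and will check it in a crop and measure.

Run:
```python
from h import *
im=load('top0'); P=cloud(im)
f=im['frame']
c=cv2.resize(f[110:250,230:400],None,fx=4.5,fy=4,interpolation=cv2.INTER_CUBIC)
cv2.imwrite('pics/crop0.png',cv2.cvtColor(c,cv2.COLOR_RGB2BGR))
print('cam',im['extrinsics'],im['fx'])
print(np.array2string(P[155:200,322,2],precision=3))
s=slice(110,215),slice(285,350)
Q=P[s].reshape(-1,3); C=f[s].reshape(-1,3).astype(int)
for lo,hi in [(.17,.18),(.19,.206),(.15,.17),(.11,.13),(.03,.045)]:
    m=(Q[:,2]>lo)&(Q[:,2]<hi)
    q=Q[m]
    if len(q)<4: print(lo,len(q));continue
    r=cv2.minAreaRect((q[:,:2]*1000).astype(np.float32)); print(lo,hi,len(q),q.mean(0),np.median(q[:,2]),r)
# tray
s=slice(165,235),slice(140,225)
m=(f[s].min(-1)>150); q=P[s][m]; print('tray',len(q),cv2.minAreaRect((q[:,:2]*1000).astype(np.float32)),np.median(q[:,2]))
s=slice(140,175),slice(160,200)
q=P[s].reshape(-1,3); q=q[q[:,2]>.06]; print('beaker',len(q),cv2.minAreaRect((q[:,:2]*1000).astype(np.float32)))
```

```text
cam [[-0.02526472 -0.99768754  0.0630972   0.53049114]
 [-0.99959408  0.02438083 -0.01473937 -0.04366073]
 [ 0.01316693 -0.06344397 -0.99789854  1.37476714]
 [ 0.          0.          0.          1.        ]] 490.3079836233343
[0.004 0.007 0.005 0.006 0.005 0.003 0.045 0.042 0.115 0.117 0.126 0.126
 0.178 0.176 0.176 0.175 0.178 0.177 0.175 0.175 0.177 0.175 0.177 0.176
 0.176 0.177 0.182 0.174 0.18  0.176 0.179 0.178 0.175 0.172 0.133 0.131
 0.126 0.128 0.121 0.119 0.112 0.051 0.003 0.002 0.009]
0.17 0.18 285 [ 0.60743092 -0.22206041  0.17601359] 0.17621452601958731 ((607.115234375, -222.4649658203125), (56.311649322509766, 51.95789337158203), 87.95986938476562)
0.19 0.206 104 [ 0.60775089 -0.2221177   0.19938047] 0.19985331815223883 ((608.1658935546875, -222.7479705810547), (52.069602966308594, 10.582124710083008), 3.816951274871826)
0.15 0.17 26 [ 0.59779463 -0.20695754  0.16201165] 0.16233826663830664 ((602.3624267578125, -219.8147430419922), (52.60219192504883, 45.03458023071289), 80.97486114501953)
0.11 0.13 426 [ 0.62706775 -0.21293991  0.1206852 ] 0.12088955185084949 ((640.2891235351562, -210.67495727539062), (153.8872528076172, 83.05139923095703), 19.947641372680664)
0.03 0.045 595 [ 0.65701411 -0.22035433  0.03990941] 0.04061167509240238 ((653.0997924804688, -219.8460693359375), (220.27621459960938, 121.18043518066406), 4.185165882110596)
tray 2828 ((574.65673828125, 96.7743148803711), (288.4062805175781, 167.7694549560547), 84.15401458740234) 0.0033680526421014934
beaker 125 ((602.103515625, 71.0368423461914), (264.38787841796875, 56.87315368652344), 45.88099670410156)
```

View pics/crop0.png

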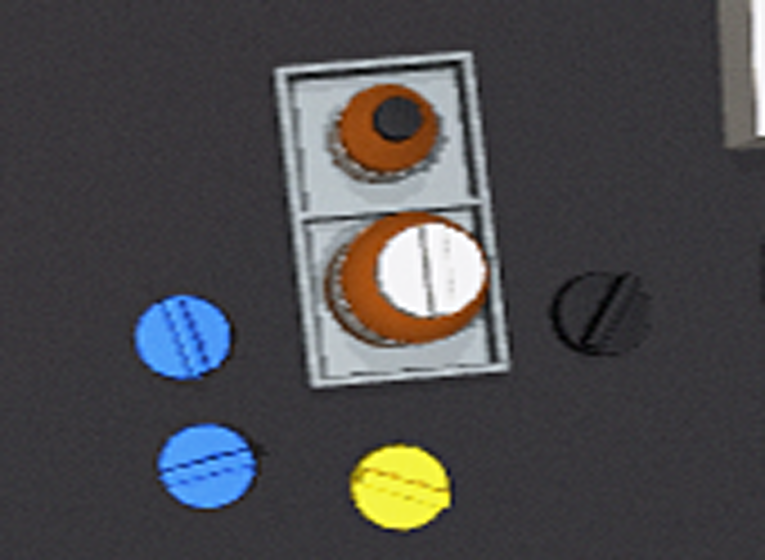

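The crop confirms it: a white winged cap, wing near-vertical in the picture (along the carrier's x), on the big bottle next to the small black-capped one. Cap at about (0.608, -0.2225), yaw 4°. I measure the tray and beaker again before moving.

Run:
```python
from h import *
im=load('top0'); P=cloud(im); f=im['frame']
m=(f.min(-1)>170).astype(np.uint8); m[:165]=0;m[240:]=0;m[:,:130]=0;m[:,230:]=0
n,l,s,c=cv2.connectedComponentsWithStats(m)
for i in range(1,n):
    if s[i,4]>300:
        v,u=np.where(l==i); q=np.array([pt(im,a,b,.008)[:2] for a,b in zip(u,v)])
        print(s[i],cv2.minAreaRect((q*1000).astype(np.float32)), np.median(P[l==i][:,2]))
for box in [(142,175,165,200)]:
    q=P[box[0]:box[1],box[2]:box[3]].reshape(-1,3); q=q[(q[:,2]>.06)&(q[:,2]<.09)]
    print(len(q),q[:,:2].min(0),q[:,:2].max(0))
# small bottle, blue/yellow heights
for u,v in [(271,194),(276,227),(319,232),(363,188),(318,141),(243,272)]: print(u,v,pt(im,u,v))
def yaw(R): return 0
o=ctrl.get_obs()
print('need dx,dy units to cap', (np.array([.608,-.2228])-o['tool_pos'][:2])/.06)
```

```text
[ 149  177   66   50 2723] ((561.2269287109375, 155.00088500976562), (171.35414123535156, 129.8380584716797), 84.07269287109375) 0.00330302355274692
116 [0.64529449 0.11583123] [0.70208564 0.17280626]
271 194 [ 0.57411446 -0.09169466  0.04892063]
276 227 [ 0.48505416 -0.10257822  0.05378449]
319 232 [ 0.46877139 -0.21756568  0.05498303]
363 188 [ 0.58488127 -0.34566895  0.03199775]
318 141 [ 0.70535376 -0.21391638  0.12138688]
243 272 [ 0.37987844 -0.01369026  0.15141671]
need dx,dy units to cap [6.20594668 5.92562222]
```

Call:
jog_arm(
  steps=[
    {"dx": 0.7,"dy": 0.6,"dz": 0.5,"twist": -0.5},
    {"dx": 1.4,"dy": 1.3,"dz": 1,"twist": -1},
    {"dx": 2.1,"dy": 2,"dz": 1,"twist": -1.8},
    {"dx": 2.8,"dy": 2.7,"dz": 1,"twist": -1.8},
    {"dx": 3.5,"dy": 3.4,"dz": 1,"twist": -1.8},
  ],
  gripper=90,
  newtons=60,
)

```text
t: 0.78
tool_pos: [0.4467, -0.3727, 0.2902]
tool_rot: [-3.138, -0.114, -0.0]
contact_force: [0.9, -0.9, -0.8]
opening: 0.0554
```

Call:
jog_arm(
  steps=[
    {"dx": 0.7,"dy": 0.6},
    {"dx": 1.4,"dy": 1.3},
    {"dx": 2.1,"dy": 1.9},
    {"dx": 2.69,"dy": 2.5},
    {"dx": 2.69,"dy": 2.5},
  ],
)

```text
validation failed for argument at $.st...
```

Run:
```python
from h import *
shot('wrist','w1'); im=shot('top','t1'); o=ctrl.get_obs(); print(o['tool_pos'],o['tool_rot'],o['contact_force'],o['opening'],o['t'],o['q'])
im=load('w1'); P=cloud(im); Q=P.reshape(-1,3)
for lo,hi in [(.190,.21),(.168,.182)]:
    m=(Q[:,2]>lo)&(Q[:,2]<hi)&(abs(Q[:,0]-.608)<.05)&(abs(Q[:,1]+.2228)<.05)&(im['frame'].reshape(-1,3).min(1)>120)
    q=Q[m]; print(len(q),np.median(q[:,2]) if len(q) else 0, cv2.minAreaRect((q[:,:2]*1000).astype(np.float32)) if len(q) else 0)
```

```text
[ 0.44867829 -0.37029779  0.29003297] [-3.13581940e+00 -1.24655100e-01 -1.70604467e-03] [-0.77886772  0.47168832  0.39251235] 0.05532638948170221 0.875 [-0.81931974 -0.07708287  1.64444111  0.00297621  1.57602015  0.67202731]
125 0.19649163263519628 ((581.85205078125, -224.63262939453125), (3.5404043197631836, 9.853289604187012), 15.973722457885742)
577 0.17477326734888154 ((585.0552978515625, -225.1787872314453), (11.730406761169434, 44.1745719909668), 6.656163215637207)
```

View pics/w1.png

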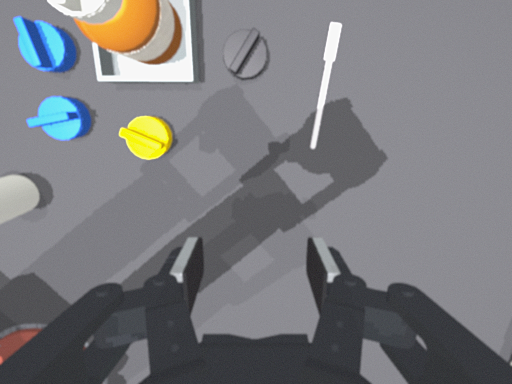

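The jog was refused at validation, so the arm is still at (0.449, -0.370). In the picture the white cap is at the upper left (95,5) and not yet under the gripper. I'll retry with all four fields in every row, from the newly measured pose.

Call:
jog_arm(
  steps=[
    {"dx": 0.7,"dy": 0.6,"dz": 0,"twist": 0},
    {"dx": 1.4,"dy": 1.3,"dz": 0,"twist": 0},
    {"dx": 2.1,"dy": 1.9,"dz": 0,"twist": 0},
    {"dx": 2.66,"dy": 2.46,"dz": 0,"twist": 0},
    {"dx": 2.66,"dy": 2.46,"dz": 0,"twist": 0},
  ],
)

```text
t: 1.5
tool_pos: [0.6094, -0.221, 0.2891]
tool_rot: [-3.135, -0.13, -0.0]
contact_force: [0.0, -0.7, 0.3]
opening: 0.0553
```

Run:
```python
from h import *
shot('wrist','w2'); o=ctrl.get_obs(); print(o['tool_pos'],o['tool_rot'],o['contact_force'],o['opening'],o['t'],o['q'])
im=load('w2'); P=cloud(im); Q=P.reshape(-1,3)
for lo,hi in [(.190,.21),(.168,.182)]:
    m=(Q[:,2]>lo)&(Q[:,2]<hi)&(abs(Q[:,0]-.608)<.05)&(abs(Q[:,1]+.2228)<.05)&(im['frame'].reshape(-1,3).min(1)>120)
    q=Q[m]; print(len(q),np.median(q[:,2]) if len(q) else 0, cv2.minAreaRect((q[:,:2]*1000).astype(np.float32)) if len(q) else 0)
```

```text
[ 0.60845185 -0.22231732  0.28929419] [-3.13565688e+00 -1.27411599e-01  5.19114032e-04] [0.18653738 0.78084754 0.95992145] 0.055168007462662386 1.55 [-0.46630785  0.07947674  1.4889613   0.00276658  1.57506935  1.02327604]
717 0.19897943524642434 ((608.7498779296875, -222.0286865234375), (52.43803787231445, 9.950780868530273), 4.455049991607666)
2177 0.1751144938788835 ((608.534423828125, -221.6678466796875), (55.73634719848633, 56.353431701660156), 18.113813400268555)
```

View pics/w2.png

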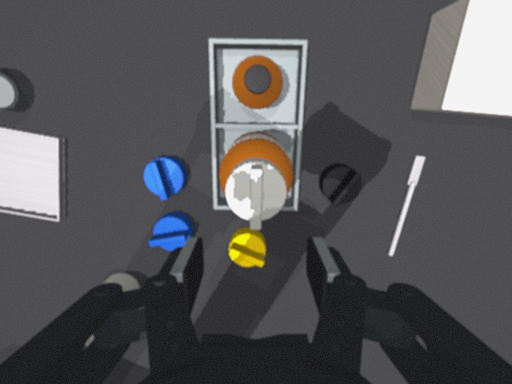

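White cap at (257,190) with its wing between the fingers' planes. The wrist measurement (0.6086, -0.2219, yaw 4.5°) agrees with the top view. Descending to straddle the wing.

Call:
jog_arm(
  steps=[
    {"dx": 0,"dy": 0,"dz": -0.5,"twist": 0},
    {"dx": 0,"dy": 0,"dz": -1,"twist": 0},
    {"dx": 0,"dy": 0,"dz": -1.4,"twist": 0},
    {"dx": 0,"dy": 0,"dz": -1.7,"twist": 0},
    {"dx": 0,"dy": 0,"dz": -1.75,"twist": 0},
  ],
)

```text
t: 2.17
tool_pos: [0.6071, -0.2229, 0.1826]
tool_rot: [-3.135, -0.125, 0.005]
contact_force: [-0.2, 0.0, 0.2]
opening: 0.0553
```

Call:
jog_arm(
  steps=[
    {"dx": 0,"dy": 0,"dz": 0,"twist": 0},
    {"dx": 0,"dy": 0,"dz": 0,"twist": 0},
    {"dx": 0,"dy": 0,"dz": 0,"twist": 0},
    {"dx": 0,"dy": 0,"dz": 0,"twist": 0},
    {"dx": 0,"dy": 0,"dz": 0,"twist": 0},
  ],
  gripper=255,
  newtons=60,
)

```text
t: 2.8
tool_pos: [0.6077, -0.223, 0.1838]
tool_rot: [-3.135, -0.126, 0.002]
contact_force: [0.5, 0.8, 4.2]
opening: 0.0084
```

Run:
```python
from h import *
shot('wrist','w3'); o=ctrl.get_obs(); print(o['tool_pos'],o['tool_rot'],o['contact_force'],o['wrist_torque'],o['opening'],o['t'],o['q'])
```

```text
[ 0.60767044 -0.22298321  0.18368208] [-3.13525917e+00 -1.25648982e-01  2.06229883e-03] [-1.13062907  1.38537165  3.75794694] [ 0.18015262  0.09630682 -0.03233939] 0.008716416436923105 2.85 [-0.46774831  0.13819831  1.60199977  0.00273308  1.40439941  1.02248194]
```

View pics/w3.png

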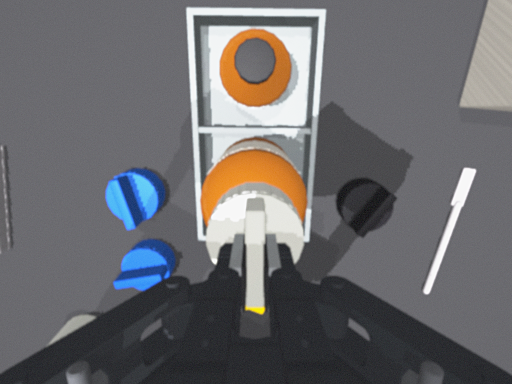

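The wing (255,240) sits between both pads, opening 8.7 mm. Pressing down now, in small steps.

Call:
jog_arm(
  steps=[
    {"dx": 0,"dy": 0,"dz": -0.04,"twist": 0},
    {"dx": 0,"dy": 0,"dz": -0.08,"twist": 0},
    {"dx": 0,"dy": 0,"dz": -0.11,"twist": 0},
    {"dx": 0,"dy": 0,"dz": -0.11,"twist": 0},
  ],
)

```text
t: 3.35
tool_pos: [0.6077, -0.223, 0.1782]
tool_rot: [-3.135, -0.126, 0.002]
contact_force: [-3.2, 1.4, 9.2]
opening: 0.0082
```

Run:
```python
from h import *
o=ctrl.get_obs(); print(o['tool_pos'],o['contact_force'],o['wrist_torque'],o['opening'],o['t'])
```

```text
[ 0.60770965 -0.22299361  0.1782167 ] [-3.17792902  1.37530858  9.17534381] [ 0.34733718  0.61288867 -0.0171026 ] 0.008220142945168525 3.35
```

Call:
jog_arm(
  steps=[
    {"dx": 0,"dy": 0,"dz": -0.025,"twist": 0},
    {"dx": 0,"dy": 0,"dz": -0.05,"twist": 0},
    {"dx": 0,"dy": 0,"dz": -0.05,"twist": 0},
  ],
)

```text
t: 3.72
tool_pos: [0.6077, -0.223, 0.1767]
tool_rot: [-3.136, -0.126, 0.002]
contact_force: [-3.9, 3.5, 9.1]
opening: 0.0085
```

Run:
```python
from h import *
shot('scene','s3')
im=shot('wrist','w4'); o=ctrl.get_obs(); print(o['tool_pos'],o['contact_force'],o['wrist_torque'],o['opening'],o['t'])
for n in ['w3','w4']:
    im=load(n);P=cloud(im); f=im['frame']
    for (u,v) in [(254,208),(225,222),(285,222)]:
        p=P[v-3:v+4,u-3:u+4].reshape(-1,3); print(n,u,v,np.median(p,0))
```

```text
[ 0.60772082 -0.22299376  0.17679371] [-3.87094388  1.6644678   8.74929198] [0.32715654 0.70300992 0.01781924] 0.00844495636856339 3.825
w3 254 208 [ 0.63493523 -0.22081253  0.19362639]
w3 225 222 [ 0.61857459 -0.20565911  0.17489162]
w3 285 222 [ 0.62114287 -0.23929045  0.17464967]
w4 254 208 [ 0.63497889 -0.2208016   0.18657539]
w4 225 222 [ 0.61849197 -0.20569161  0.16761443]
w4 285 222 [ 0.6212858  -0.23932329  0.16771616]
```

View pics/w4.png

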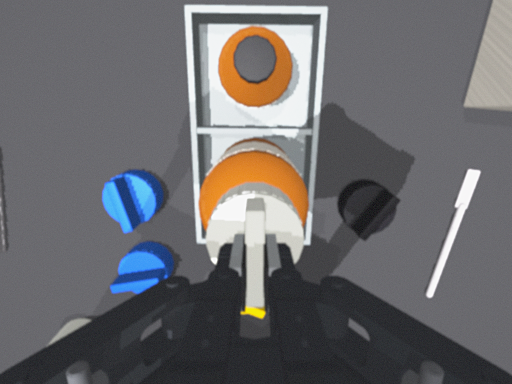

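Cap has come down 7.1 mm by depth (0.175→0.1677), with 9 N on it; the arm yields about 1.5 mm under load. I press slightly more, then check.

Call:
jog_arm(
  steps=[
    {"dx": 0,"dy": 0,"dz": -0.03,"twist": 0},
    {"dx": 0,"dy": 0,"dz": -0.05,"twist": 0},
    {"dx": 0,"dy": 0,"dz": -0.05,"twist": 0},
  ],
)

```text
t: 4.2
tool_pos: [0.6077, -0.223, 0.1755]
tool_rot: [-3.136, -0.126, 0.002]
contact_force: [-3.4, 2.2, 10.3]
opening: 0.0082
```

Call:
jog_arm(
  steps=[
    {"dx": 0,"dy": 0,"dz": -0.03,"twist": 0.5},
    {"dx": 0,"dy": 0,"dz": -0.03,"twist": 1.2},
    {"dx": 0,"dy": 0,"dz": -0.03,"twist": 2},
    {"dx": 0,"dy": 0,"dz": -0.03,"twist": 2.8},
    {"dx": 0,"dy": 0,"dz": -0.03,"twist": 3.5},
  ],
)

```text
t: 4.82
tool_pos: [0.6088, -0.223, 0.176]
tool_rot: [-2.953, -1.07, -0.001]
contact_force: [-1.1, 2.9, 10.2]
opening: 0.0085
```

Run:
```python
from h import *
im=shot('wrist','w5'); o=ctrl.get_obs(); print(o['tool_pos'],o['tool_rot'],o['contact_force'],o['wrist_torque'],o['opening'],o['t'])
P=cloud(im); 
for (u,v) in [(254,208),(225,222),(285,222)]:
        p=P[v-3:v+4,u-3:u+4].reshape(-1,3); print(u,v,np.median(p,0))
```

```text
[ 0.60877024 -0.22307472  0.17604556] [-2.95110341e+00 -1.07454501e+00 -6.89153213e-04] [-1.89456489  2.2579044   9.64021985] [ 0.41524877  0.33378599 -0.01053093] 0.00810419342445179 4.875
254 208 [ 0.62946385 -0.20529764  0.18610213]
225 222 [ 0.60732271 -0.20243135  0.16705447]
285 222 [ 0.62891635 -0.22833435  0.16703837]
```

View pics/w5.png

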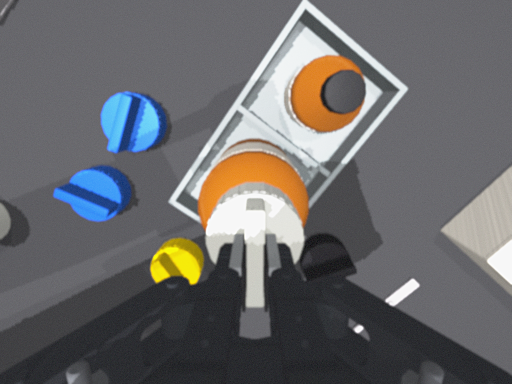

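The wing still lies squarely between the pads (255,270) and has turned with the tool by 35°; cap still about 7.8 mm down. Continuing the second half, with slightly more press.

Call:
jog_arm(
  steps=[
    {"dx": 0,"dy": 0,"dz": -0.045,"twist": 0.5},
    {"dx": 0,"dy": 0,"dz": -0.045,"twist": 1.2},
    {"dx": 0,"dy": 0,"dz": -0.045,"twist": 2},
    {"dx": 0,"dy": 0,"dz": -0.045,"twist": 2.8},
    {"dx": 0,"dy": 0,"dz": -0.045,"twist": 3.6},
  ],
)

```text
t: 5.5
tool_pos: [0.6095, -0.223, 0.1755]
tool_rot: [2.471, 1.94, 0.002]
contact_force: [-1.7, 2.9, 10.1]
opening: 0.0086
```

Run:
```python
from h import *
im=shot('wrist','w6'); o=ctrl.get_obs(); print(o['tool_pos'],o['tool_rot'],o['contact_force'],o['wrist_torque'],o['opening'],o['t'],2*np.degrees(np.arctan2(o['tool_rot'][1],o['tool_rot'][0])))
P=cloud(im); 
for (u,v) in [(254,208),(225,222),(285,222)]:
        p=P[v-3:v+4,u-3:u+4].reshape(-1,3); print(u,v,np.median(p,0))
```

```text
[ 0.60953976 -0.22306341  0.17556347] [2.46695572e+00 1.94408123e+00 2.37419432e-03] [-2.21277889  3.06348141 10.6646947 ] [0.4446468  0.39043283 0.07071008] 0.008139649048502761 5.55 76.47966215011682
254 208 [ 0.61543497 -0.19617673  0.18613483]
225 222 [ 0.59614443 -0.20701216  0.16661703]
285 222 [ 0.628646   -0.21534578  0.16655265]
```

View pics/w6.png

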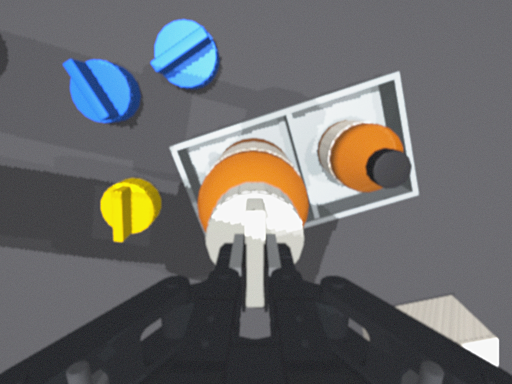

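The wing has turned with the tool to 72° (yaw 76.5°) while pressed. Now I let up slowly; it should rise about 14 mm freely.

Call:
jog_arm(
  steps=[
    {"dx": 0,"dy": 0,"dz": 0.06,"twist": 0},
    {"dx": 0,"dy": 0,"dz": 0.12,"twist": 0},
    {"dx": 0,"dy": 0,"dz": 0.18,"twist": 0},
    {"dx": 0,"dy": 0,"dz": 0.24,"twist": 0},
    {"dx": 0,"dy": 0,"dz": 0.24,"twist": 0},
  ],
)

```text
t: 6.18
tool_pos: [0.6094, -0.2231, 0.1895]
tool_rot: [2.467, 1.944, 0.002]
contact_force: [-0.1, -0.1, -1.1]
opening: 0.0082
```

Cap is above its locked height with almost no force (−1.1 N, roughly its weight), so it is free. Lifting gently.

Call:
jog_arm(
  steps=[
    {"dx": 0,"dy": 0,"dz": 0.1,"twist": 0},
    {"dx": 0,"dy": 0,"dz": 0.25,"twist": 0},
    {"dx": 0,"dy": 0,"dz": 0.45,"twist": 0},
    {"dx": 0,"dy": 0,"dz": 0.7,"twist": 0},
    {"dx": 0,"dy": 0,"dz": 1.0,"twist": 0},
  ],
)

```text
t: 6.8
tool_pos: [0.6095, -0.2231, 0.2508]
tool_rot: [2.467, 1.944, 0.002]
contact_force: [0.3, 0.1, -0.2]
opening: 0.0081
```

Run:
```python
from h import *
im=shot('scene','s7'); o=ctrl.get_obs(); print(o['tool_pos'],o['contact_force'],o['opening'],o['t'])
c=cv2.resize(im['frame'][100:280,120:380],None,fx=3,fy=3,interpolation=cv2.INTER_CUBIC)
cv2.imwrite('pics/s7c.png',cv2.cvtColor(c,cv2.COLOR_RGB2BGR))
```

```text
[ 0.61073361 -0.22372268  0.25452293] [ 1.04261159 -0.32662823  1.51424298] 0.00819787880063261 6.85
```

View pics/s7c.png

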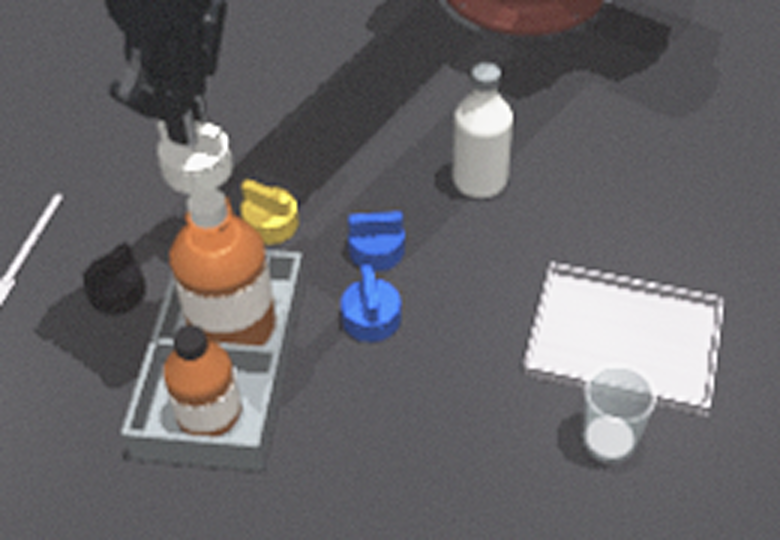

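Cap is held level and off the neck (crop 195,155); the bottle, the small bottle and the beaker are untouched. Moving over the tray, to about (0.548, 0.155), away from the beaker.

Call:
jog_arm(
  steps=[
    {"dx": -0.05,"dy": 0.3,"dz": 0,"twist": 0},
    {"dx": -0.2,"dy": 1,"dz": 0,"twist": 0},
    {"dx": -0.3,"dy": 1.8,"dz": 0,"twist": 0},
    {"dx": -0.4,"dy": 2.6,"dz": 0,"twist": 0},
    {"dx": -0.5,"dy": 3.4,"dz": 0,"twist": 0},
  ],
)

```text
t: 7.48
tool_pos: [0.5796, -0.0171, 0.2541]
tool_rot: [2.463, 1.942, 0.006]
contact_force: [0.4, 0.7, -0.7]
opening: 0.0084
```

Call:
jog_arm(
  steps=[
    {"dx": -0.15,"dy": 0.7,"dz": 0,"twist": 0},
    {"dx": -0.3,"dy": 1.4,"dz": -0.3,"twist": 0},
    {"dx": -0.4,"dy": 2.1,"dz": -0.7,"twist": 0},
    {"dx": -0.53,"dy": 2.7,"dz": -1.1,"twist": 0},
    {"dx": -0.53,"dy": 2.87,"dz": -1.3,"twist": 0},
  ],
)

```text
t: 8.1
tool_pos: [0.5455, 0.1574, 0.1739]
tool_rot: [2.462, 1.947, 0.001]
contact_force: [0.7, 0.1, -2.1]
opening: 0.0085
```

Call:
jog_arm(
  steps=[
    {"dx": 0,"dy": 0,"dz": 0,"twist": 0},
    {"dx": 0,"dy": 0,"dz": 0,"twist": 0},
  ],
)

```text
t: 8.35
tool_pos: [0.5459, 0.1568, 0.1745]
tool_rot: [2.462, 1.946, 0.002]
contact_force: [-0.5, -0.1, -0.1]
opening: 0.0085
```

Run:
```python
from h import *
shot('top','t8'); im=shot('wrist','w8'); o=ctrl.get_obs(); print(o['tool_pos'],o['tool_rot'],o['contact_force'],o['opening'],o['t'])
P=cloud(im)
for (u,v) in [(254,208),(225,222),(285,222)]:
        p=P[v-3:v+4,u-3:u+4].reshape(-1,3); print(u,v,np.median(p,0))
```

```text
[0.54634733 0.15657473 0.17509052] [2.4621922  1.94510304 0.00377345] [ 0.4160662  -0.71172835 -0.64591781] 0.008534004798725422 8.45
254 208 [0.55194083 0.18349107 0.18510139]
225 222 [0.53252089 0.17271268 0.16598818]
285 222 [0.56544489 0.164471   0.16588706]
```

View pics/w8.png

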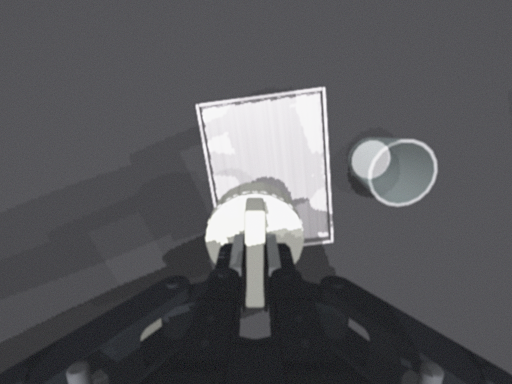

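View pics/t8.png

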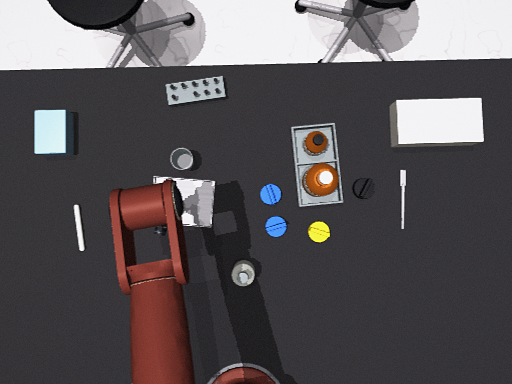

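The cap hangs level between the pads (255,240) over the tray, and the beaker (405,172) is clear. The neck is bare in the top view (325,178). Cap bottom is about 35–36 mm below the TCP, so touchdown is expected near z 0.038. I descend to 0.050, then creep.

Call:
jog_arm(
  steps=[
    {"dx": 0,"dy": 0,"dz": -0.5,"twist": 0},
    {"dx": 0,"dy": 0,"dz": -1,"twist": 0},
    {"dx": 0,"dy": 0,"dz": -1.5,"twist": 0},
    {"dx": 0,"dy": 0,"dz": -1.9,"twist": 0},
    {"dx": 0,"dy": 0,"dz": -2.08,"twist": 0},
  ],
)

```text
t: 9.07
tool_pos: [0.5462, 0.1557, 0.0495]
tool_rot: [2.464, 1.944, 0.002]
contact_force: [-0.4, 0.3, -0.2]
opening: 0.0083
```

Call:
jog_arm(
  steps=[
    {"dx": 0,"dy": 0,"dz": -0.04,"twist": 0},
    {"dx": 0,"dy": 0,"dz": -0.08,"twist": 0},
    {"dx": 0,"dy": 0,"dz": -0.12,"twist": 0},
    {"dx": 0,"dy": 0,"dz": -0.12,"twist": 0},
  ],
)

```text
t: 9.57
tool_pos: [0.5464, 0.1558, 0.0427]
tool_rot: [2.464, 1.944, 0.003]
contact_force: [0.2, 0.9, -1.0]
opening: 0.0083
```

Call:
jog_arm(
  steps=[
    {"dx": 0,"dy": 0,"dz": -0.02,"twist": 0},
    {"dx": 0,"dy": 0,"dz": -0.04,"twist": 0},
    {"dx": 0,"dy": 0,"dz": -0.06,"twist": 0},
    {"dx": 0,"dy": 0,"dz": -0.06,"twist": 0},
  ],
)

```text
t: 10.07
tool_pos: [0.5463, 0.1558, 0.0389]
tool_rot: [2.464, 1.944, 0.003]
contact_force: [-0.3, 0.3, -0.4]
opening: 0.0085
```

Call:
jog_arm(
  steps=[
    {"dx": 0,"dy": 0,"dz": -0.01,"twist": 0},
    {"dx": 0,"dy": 0,"dz": -0.02,"twist": 0},
    {"dx": 0,"dy": 0,"dz": -0.02,"twist": 0},
  ],
)

```text
t: 10.45
tool_pos: [0.5464, 0.1558, 0.0381]
tool_rot: [2.464, 1.944, 0.002]
contact_force: [-2.1, -1.3, 3.5]
opening: 0.0086
```

Touchdown: +3.5 N at z 0.0381. Letting go.

Call:
jog_arm(
  steps=[
    {"dx": 0,"dy": 0,"dz": 0,"twist": 0},
    {"dx": 0,"dy": 0,"dz": 0,"twist": 0},
    {"dx": 0,"dy": 0,"dz": 0,"twist": 0},
    {"dx": 0,"dy": 0,"dz": 0,"twist": 0},
  ],
  gripper=140,
)

```text
t: 10.95
tool_pos: [0.5464, 0.1557, 0.038]
tool_rot: [2.464, 1.944, 0.002]
contact_force: [-0.5, 0.3, -0.8]
opening: 0.0383
```

Run:
```python
from h import *
im=shot('wrist','w9'); o=ctrl.get_obs(); print(o['tool_pos'],o['contact_force'],o['opening'],o['t'])
```

```text
[0.54640298 0.15577021 0.03803736] [-0.70549808  0.20926619  0.86737387] 0.03848703272739042 11.0
```

View pics/w9.png

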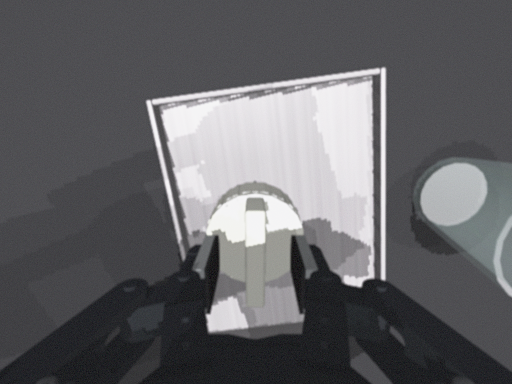

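The cap stands in the tray with its wing up (255,250), and the fingers are open clear of it. Raising straight up, then backing off.

Call:
jog_arm(
  steps=[
    {"dx": 0,"dy": 0,"dz": 0.15,"twist": 0},
    {"dx": 0,"dy": 0,"dz": 0.5,"twist": 0},
    {"dx": 0,"dy": 0,"dz": 1.1,"twist": 0},
    {"dx": 0,"dy": 0,"dz": 1.9,"twist": 0},
    {"dx": 0,"dy": 0,"dz": 2.7,"twist": 0},
  ],
)

```text
t: 11.62
tool_pos: [0.5462, 0.1558, 0.2021]
tool_rot: [2.463, 1.944, 0.003]
contact_force: [0.9, 0.1, -1.0]
opening: 0.0387
```

Call:
jog_arm(
  steps=[
    {"dx": 0,"dy": -0.6,"dz": 0.4,"twist": 0},
    {"dx": 0,"dy": -1.3,"dz": 0.6,"twist": 0},
    {"dx": 0,"dy": -2,"dz": 0.6,"twist": 0},
    {"dx": 0,"dy": -2.6,"dz": 0.6,"twist": 0},
    {"dx": 0,"dy": -2.6,"dz": 0.6,"twist": 0},
  ],
)

```text
t: 12.25
tool_pos: [0.5463, -0.0022, 0.2389]
tool_rot: [2.466, 1.939, 0.004]
contact_force: [-1.2, 1.2, -0.3]
opening: 0.0386
```

Run:
```python
from h import *
im=shot('top','t10'); s=shot('scene','s10'); o=ctrl.get_obs(); print(o['tool_pos'],o['contact_force'],o['opening'],o['t'])
a=cv2.resize(im['frame'][110:250,130:350],(780,496)); cv2.imwrite('pics/t10c.png',a[:,:,::-1])
c=cv2.resize(s['frame'][130:280,130:380],(780,468)); cv2.imwrite('pics/s10c.png',c[:,:,::-1])
for n in ['s10','t10']:
    P=cloud(load(n)); Q=P.reshape(-1,3)
    R=Q[(abs(Q[:,0]-.5464)<.04)&(abs(Q[:,1]-.1558)<.04)]
    for lo,hi in [(.024,.038),(.046,.062)]:
        q=R[(R[:,2]>lo)&(R[:,2]<hi)]
        if len(q)>5: print(n,len(q),np.median(q[:,2]),q[:,2].std(),cv2.minAreaRect((q[:,:2]*1000).astype(np.float32)))
    b=Q[(abs(Q[:,0]-.675)<.06)&(abs(Q[:,1]-.144)<.06)&(Q[:,2]>.065)&(Q[:,2]<.09)]; print('beaker',b[:,:2].min(0),b[:,:2].max(0))
```

```text
[ 5.46246289e-01 -2.21134558e-04  2.38554036e-01] [ 0.14950498 -0.00198211  0.23129646] 0.03861807864430077 12.35
s10 165 0.028882574363811142 0.0026840413494323354 ((551.6869506835938, 155.34205627441406), (53.17141342163086, 50.75363540649414), 27.786348342895508)
s10 81 0.05201192718253489 0.00219612688152525 ((548.525634765625, 156.82496643066406), (53.627620697021484, 13.332752227783203), 73.23950958251953)
beaker [0.64717053 0.11687433] [0.70677786 0.17477731]
t10 257 0.029804544262152843 0.0025402530856285807 ((545.3755493164062, 154.92083740234375), (53.956058502197266, 54.69706344604492), 88.59329223632812)
t10 77 0.05402816147167311 0.0024119725660324697 ((545.1701049804688, 154.9870147705078), (52.776554107666016, 9.966416358947754), 77.02716827392578)
beaker [0.64528574 0.11634758] [0.70263008 0.17307077]
```

View pics/t10c.png

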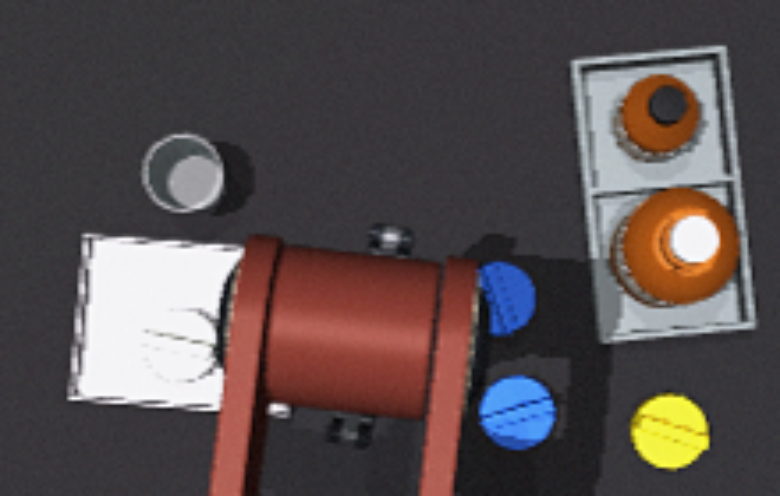

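View pics/s10c.png

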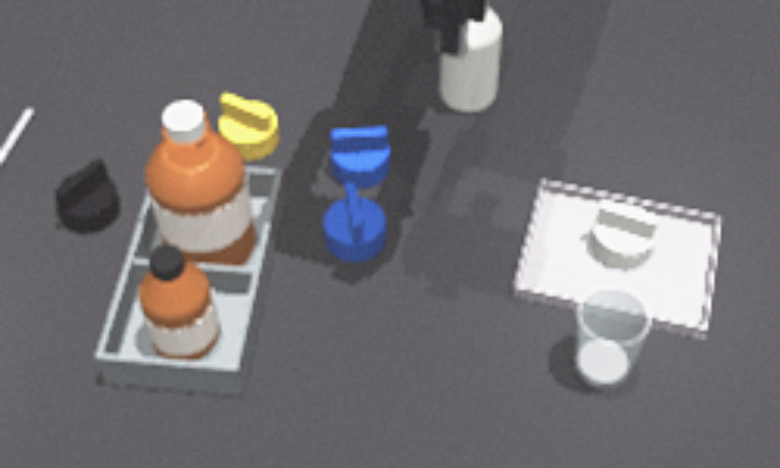

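Cap is upright and flat in the tray: flat top at 0.0298 (expected 0.030), wing top at 0.054. The beaker is unmoved and the small bottle still stands. The arm is clear of everything, so I hand in.

```bash
python3 -c "
from station import ctrl
print(ctrl.finish_job())"
```

```text
the job is handed in; nothing more can be done
None
```

The bottle is open, and the white winged cap stands upright on the tray floor, released. I gripped the wing, pressed the cap down about 8 mm (about 10 N) and turned it 72° anticlockwise while pressed. I then let it spring up and lifted it off. The job was handed in at about 12.4 s of the 51 s allowed.

- **Cap:** in the last views it sits at about (0.545, 0.155). Its flat top is at 0.030 m and its wing top at 0.054 m, matching a cap lying flat. The scene camera put the cap up to 6 mm further out in x, but only part of the cap is visible from there.
- **Surroundings:** the beaker measured the same before and after. The small bottle looked undisturbed in the pictures, though I did not measure it again.
- **Robot:** the gripper was open, clear of everything and reading near-zero force at hand-in.
- **Failed step:** one move call was refused on format early on, so the arm did not move, and I sent it again.

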